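# Stopper the cleaning flask and stow it in the drawer

### The arm

A 7-joint arm with a two-finger parallel gripper is mounted at the origin on the work surface. World frame = base frame: x ahead of the robot, y to its left, z up, the work surface at z = 0. Lengths are in m, angles in rad, forces in N, time in s.
With the tool pointing down it reaches from about 0.4 to 0.85 m from the base axis. Payload 4.5 kg.
Tool frame: the origin (TCP) lies at the very end of the fingers, on their centre line; the grasp point (between the pads) lies 19 mm behind it (tcp_to_grasp is the z of the grasp point in the tool frame, in m); z points along the fingers, y is the line along which they close (so a half turn about z gives the same grasp; the last joint's range is limited). The gripper opens to 88 mm and grips with 3 to 60 N. Pads are 18 mm wide; open, the fingers measure 123 mm over their backs; the gripper's body (75 mm by 187 mm) begins 45 mm behind the grasp point.
Start: joints at [1.142, 0.689, -0.195, 1.565, 0.157, 0.902, -0.215], TCP at [0.279, -0.559, 0.239] pointing down, gripper open.
Joint ranges: [-3.01, 3.01], [-0.46, 2.08], [-1.47, 1.51], [0.13, 2.56], [-1, 4.14], [0.04, 2.09], [-2.66, 2.66]. Speed limits (rad/s): [2.57, 2.57, 3.14, 3.14, 3.14, 3.14, 3.14].

### API

Orientations are given as a unit quaternion [x, y, z, w].
In Python, from plant import * gives the robot as it stands. The module is installed in compiled form; this text tells all that it offers.
- The arm moves only by the shell command python3 -m jog 'ROWS' [OPENING] [FORCE]. ROWS is JSON, a list that holds one entry, the list of rows, each a list of 6 numbers: the shift along the tool's x, y, z in m, then the turn, a rotation vector about the tool's x, y, z in rad. In form: [[[dx, dy, dz, ax, ay, az], ...]]. A call has 1 to 12 rows; each row shifts and turns the commanded pose from where the row before left it, along the tool's axes as they then stand; what a row does not reach is not made up. A row lasts 1/8 s, in which the tool goes at most 62.5 mm and 10.7 degrees, less where a joint would pass 70% of its speed; a pose out of reach is approached as far as the arm can. A call with a gripper value outside its range is refused whole. OPENING is the finger opening in m, from 0 to 0.0881, set as the call begins (- or left out, the last holds). The fingers move at their own pace and stop on an object; FORCE is the grip in N (left out, the last holds). Time passes only in rows, so rows that do not move let the fingers close. It gives the time, the measured TCP pose, the force, the opening and the grip force at its end, in the units of the state.
- get_state(): the state, without advancing time (a new reading comes with each control period).
- snapshot(name): name is "scene" or "side" or "wrist"; returns a dict with "frame" (384x512x3 uint8, red, green, blue), "mtx" (3x3 intrinsics, pixels), "xyz" and "orientation" of the camera in the world; the wrist camera has in their place "mount" (4x4, takes a point from camera to tool coordinates, whose origin is the TCP and whose axes are the flange's). Camera axes: x right, y down, z forward; pixel columns grow to the right and rows downward; lengths in m; the calibration is good to about 2 mm. The wrist camera is an equidistant fisheye: a pixel r from the principal point sees the ray r / f radians off the axis. A picture is of the moment at which its call begins: read the wrist's pose just before it. There is no depth.
- finish_job(): hands the job in; it is judged then, once.
The state is a dict: "clock": time; "q": joint angles; "qd": joint speeds; "joint_torque": joint torques, N m; "tool_pos": TCP position; "eef_rot": TCP orientation; "contact_force": force on the tool from outside, world axes, zero at the start; "moment": the same for the moment, N m; "opening": opening from 0.0 (shut) to 1.0 (fully open); "finger_force": force on a finger pad.
Only numpy, scipy, OpenCV 4.12 (cv2) and the standard library are available. Lean on these libraries where they do the work, as an engineer would, in place of code of your own. Each camera call takes 0.05 s, during which the arm holds its last target. There are 200 camera calls.

### The job

Put the cleaning flask away: set the tapered stopper from its stand fully into the mouth of the amber flask where it stands on the bench and let go of it, then stand the closed flask gently and upright in the yellow round well of the open drawer, and push the drawer fully home. Do not tip the flask, and leave the load cells, spool, white bottle and brush where they are.

Things in the scene. Friction and masses are not known exactly. Their poses are not given: they have to be found in the camera images.
- flask: loose amber conical flask, about 350 g, 120 mm high: base 80 mm diameter (lower edge bevelled to 74), tapering from 20 mm up to a straight neck, 44 mm outside diameter, from 78 to 120 mm height. Origin: centre of its underside, z up. Round: its yaw does not matter. It is best carried by the neck, below the stopper's flange
- flask_mouth (a point): centre of the flask's mouth, on its top rim (120 mm above the flask's origin); round bore 34 mm diameter, 42 mm deep
- stopper: loose upright stopper, 60 mm long, 60 g: white plug 30 mm long, tapering from 30 mm diameter at the top to 20 at its tip; above it a red flange 44 diameter x 6 thick, then a red grip knob 24 diameter x 24 high. Origin: centre of the plug's lower tip; z up. It starts in its stand. Fully seated, its flange rests on the flask's rim and its top is 30 mm above the rim
- stopper_flange (a point): centre of the underside of the stopper's flange (30 mm above the stopper's origin)
- stand: fixed steel stand in which the stopper is parked: base disc 80 mm diameter x 8 mm, upright aluminium tube 46 mm outside, 36 mm inside, top at 45 mm; the stopper hangs in it by its flange and lifts straight out. Origin: centre of its underside
- cabinet: fixed blue open-fronted cabinet, 280 deep (x) x 260 wide (y) x 215 high, on the robot's left, its front (own -x) facing roughly to world -y. Origin: centre of its underside. Its front edge is at own x = -140 mm. The compartment above the drawer is open in front and 203 mm high inside
- drawer (a joint): opening of the cabinet's grey-fronted drawer in m: 0 fully home at its stop, growing as it comes out along the cabinet's own -x; starts 0.15 to 0.18. Friction about 1.5 N; it stays where left and clicks over a sprung ball detent (about 4 N in all to pass) in the last 11 mm. Front panel 252 wide, top edge at z = 68 mm; side walls' top at z = 50 mm
- well (a point): centre of the floor of the yellow round well in the drawer, z = 16 mm, moves with the drawer: a collar 88 mm inside, 98 outside diameter, 20 mm high. It lies 57 mm behind the inside of the drawer front, 55 mm to the cabinet's own +y of the middle. A small amber bottle (44 diameter, top at z = 94 mm) is fixed in the drawer 125 mm from it along the cabinet's own -y
- handle (a point): middle of the drawer's steel bar handle, which runs level along the drawer front (110 mm long, about 10 mm thick), 35 mm out from the front panel, at z = 40 mm; moves with the drawer. The drawer may be pushed by it
- cell_a: bare aluminium load-cell bar, 130 long x 36 wide x 26 high, brown strip on top; lies between the two places where flask and stand can be. Loose; to be left alone. Origin: about the middle of its underside
- cell_b: another load-cell bar of the same size, nearer the robot. Loose; to be left alone. Origin: about the middle of its underside
- cell_c: another load-cell bar of the same size, farther from the robot. Loose; to be left alone. Origin: about the middle of its underside
- spool: solder spool standing on end, blue rims, 60 diameter x 45 high. Loose; to be left alone. Origin: about the middle of its underside
- bottle: closed white bottle with a blue cap, 52 diameter x 120 high. Loose; to be left alone. Origin: about the middle of its underside
- brush: small brush lying flat, 130 long. Loose; to be left alone. Origin: near its middle
Not all that is in view belongs to the job. Leave any pink look-alike of the stopper alone. Of the things that look like the flask, take the one that is farthest from the robot's base at the start.

How it is judged:
On the way, in this order (a step that is already met when the one before it is completed fails the run):
1. the stopper is fully seated in the mouth of the upright flask, still on the bench, and let go (horizontal distance between stopper_flange and flask_mouth below 0.006 m and z of stopper_flange in the frame of flask_mouth between -0.004 and 0.003 m and angle between the z axis of stopper and the z axis of flask, either way round below 0.1 rad and contact force between the fingers and stopper below 0.3 N and height (world z) of flask below 0.006 m and angle between flask's own z axis and vertical below 0.09 rad), for 0.2 s.
2. the stoppered flask stands upright on the floor of the well with the drawer still open (by more than 100 mm), and is let go (horizontal distance between stopper_flange and flask_mouth below 0.006 m and z of stopper_flange in the frame of flask_mouth between -0.004 and 0.003 m and angle between the z axis of stopper and the z axis of flask, either way round below 0.1 rad and horizontal distance between flask and well below 0.009 m and z of flask in the frame of well between -0.004 and 0.004 m and angle between flask's own z axis and vertical below 0.09 rad and contact force between the fingers and flask below 0.3 N and value of joint drawer above 0.1 m), for 0.2 s.
3. the drawer is fully home (value of joint drawer below 0.004 m), for 0.2 s.
At the end, for the whole second after the job is handed in: The drawer is home (within 4 mm of its stop), the flask stands upright (within 5 degrees) on the floor of the well (within 9 mm of its centre, 4 mm in height), the stopper is fully seated in its mouth (flange within 3 mm of the rim, 6 mm off-centre, 6 degrees), all at rest (horizontal distance between stopper_flange and flask_mouth below 0.006 m and z of stopper_flange in the frame of flask_mouth between -0.004 and 0.003 m and angle between the z axis of stopper and the z axis of flask, either way round below 0.1 rad and horizontal distance between flask and well below 0.009 m and z of flask in the frame of well between -0.004 and 0.004 m and angle between flask's own z axis and vertical below 0.09 rad and value of joint drawer below 0.004 m and linear speed of each of flask, stopper below 0.02 m/s); the robot touches nothing.
It fails at once if the flask is tipped by more than 30 degrees (angle between flask's own z axis and vertical above 0.52 rad).
It fails at once if the flask is dropped or slammed (moves faster than 0.5 m/s while not held) (linear speed of flask above 0.5 m/s and contact force between the fingers and flask below 0.3 N).
It fails at once if a load cell, the spool, the white bottle or the brush is moved by more than 25 mm (distance of any of cell_a, cell_b, cell_c, spool, bottle, brush from where it was at the start of the episode above 0.025 m).
It also fails if it takes over 61 s, if anything falls off the work surface, if the arm or the gripper's body presses on something with over 40 N, if the wrist force passes 120 N, or if a joint passes its speed limit or range.

## Working session

There is one attempt and no reset: what is moved stays moved. The work goes in short steps, Python scripts to look and compute and a shell command to move; the robot and the scene stay as the last step left them, time stands still between calls to the robot, and variables do not carry over. Pictures are saved under pics/ and viewed, at most 10 in all, crops included, and the job is handed in when it is done.

```bash
mkdir -p pics
cat > h.py <<'E'
from plant import *
import numpy as np, cv2, json
from scipy.spatial.transform import Rotation as R
def save(name,fn):
    s=get_state(); d=snapshot(name); cv2.imwrite('pics/'+fn,d['frame'][:,:,::-1]); d['s']=s; return d
E
python3 - <<'E'
from h import *
a=save('scene','scene0.png');b=save('side','side0.png')
for d in(a,b):
    print({k:np.round(v,4).tolist() for k,v in d.items() if k in('mtx','xyz','orientation')})
print(a['s'])
w=save('wrist','w0.png');print(w['mtx'],w['mount'])
E
```

```text
{'mtx': [[368.9331, 0.0, 259.7222], [0.0, 368.9331, 192.0731], [0.0, 0.0, 1.0]], 'xyz': [1.3164, -0.3927, 0.8145], 'orientation': [0.768, 0.4762, -0.2213, -0.3666]}
{'mtx': [[484.1339, 0.0, 263.1638], [0.0, 484.1339, 191.5684], [0.0, 0.0, 1.0]], 'xyz': [1.0366, 0.7198, 1.5491], 'orientation': [0.3109, 0.9132, -0.2499, -0.0829]}
{'clock': 0.0, 'q': array([ 1.14182086,  0.69000722, -0.19451417,  1.56632004,  0.1572657 ,
        0.9024763 , -0.21512242]), 'qd': array([ 7.40194702e-04,  2.82443190e-05,  8.32726431e-04,  1.27944816e-03,
       -3.84050018e-04,  3.25681229e-04, -1.03731644e-03]), 'joint_torque': array([-5.48761400e-04, -5.27558613e+01, -1.26705252e+00, -1.53426933e+01,
       -5.26948844e-02,  6.55384065e-03,  1.42853837e-04]), 'tool_pos': array([ 0.27870964, -0.55872406,  0.23790191]), 'eef_rot': array([ 9.73344335e-01,  2.29346844e-01, -2.57072722e-04, -8.74791289e-04]), 'contact_force': array([-0.22931627, -0.00152547,  0.01046365]), 'moment': array([-0.01917144,  0.03329201, -0.03143457]), 'finger_force': 0.0, 'opening': 1.000205706963032}
[[297.31863964   0.         255.48757446]
 [  0.         297.31863964 190.99164572]
 [  0.           0.           1.        ]] [[-1.11659644e-04 -9.66688275e-01 -2.55956572e-01  6.61315464e-02]
 [ 9.99999965e-01 -1.69069100e-04  2.02290084e-04  6.19918165e-04]
 [-2.38825800e-04 -2.55956541e-01  9.66688260e-01 -1.44879356e-01]
 [ 0.00000000e+00  0.00000000e+00  0.00000000e+00  1.00000000e+00]]
```

View pics/scene0.png

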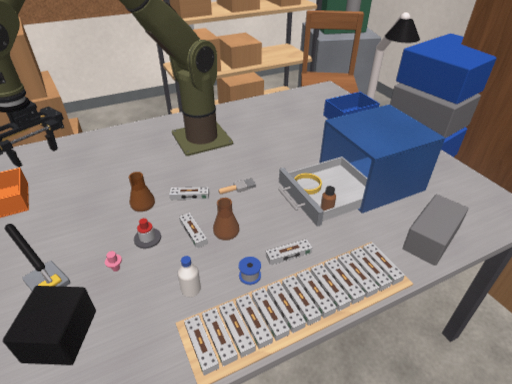

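View pics/side0.png

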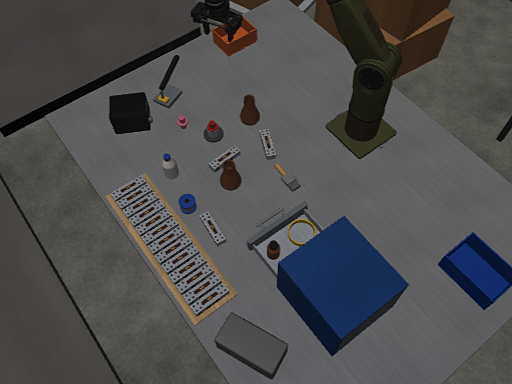

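The scene view shows two amber flasks, at (141,192) and (226,220). The red stopper in its stand is at (146,230) and a pink look-alike at (113,260). The yellow well is at (308,184) and the handle at about (290,196). In the side view the flasks are at (250,110) and (230,175), the stopper at (212,128), the pink one at (182,122) and the well at (302,232).

```bash
cat >> h.py <<'E'
def ray(d,u,v):
    r=R.from_quat(d['orientation']).as_matrix()@np.array([(u-d['mtx'][0,2])/d['mtx'][0,0],(v-d['mtx'][1,2])/d['mtx'][1,1],1]); return d['xyz'],r/np.linalg.norm(r)
def plane(d,u,v,z):
    o,r=ray(d,u,v); return o+r*(z-o[2])/r[2]
def wray(d,u,v):
    K=d['mtx']; x=np.array([u-K[0,2],v-K[1,2]]); n=np.linalg.norm(x); t=n/K[0,0]
    c=np.array([*(x/max(n,1e-9)*np.sin(t)),np.cos(t)]); M=d['mount']; T=R.from_quat(d['s']['eef_rot']).as_matrix()
    return d['s']['tool_pos']+T@M[:3,3], T@M[:3,:3]@c
def wplane(d,u,v,z):
    o,r=wray(d,u,v); return o+r*(z-o[2])/r[2]
def tri(*rays):
    A=0;b=0
    for o,r in rays:
        P=np.eye(3)-np.outer(r,r); A=A+P; b=b+P@o
    return np.linalg.solve(A,b)
def blobs(d,kind,mina=25):
    f=cv2.cvtColor(d['frame'],cv2.COLOR_RGB2HSV); H,S,V=[f[...,i].astype(int) for i in range(3)]
    m={'red':((H<5)|(H>174))&(S>170)&(V>80),'amber':(H<14)&(S>90)&(V>30)&(V<150),'yellow':(H>20)&(H<32)&(S>140)&(V>80)}[kind]
    n,l,st,c=cv2.connectedComponentsWithStats(m.astype(np.uint8)); 
    return [(c[i].round(1).tolist(),st[i].tolist(),l==i) for i in range(1,n) if st[i][4]>=mina]
E
python3 - <<'E'
from h import *
a=save('scene','s1.png');b=save('side','d1.png')
for k in('red','amber','yellow'):
  for n,d in(('scene',a),('side',b)):
    print(k,n,[(c,s) for c,s,m in blobs(d,k) if s[4]<1500])
for n,u,v in(('A',141,208),('B',226,236)): print(n,plane(a,u,v,0.0))
s=lambda p,n:cv2.resize(p['frame'][n[1]:n[1]+100,n[0]:n[0]+133],(532,400),interpolation=2)
cv2.imwrite('pics/crop.png',s(a,(120,165))[:,:,::-1])
E
```

```text
red scene [([143.9, 225.9], [138, 219, 14, 14, 123])]
red side [([211.9, 125.7], [207, 121, 11, 10, 54])]
amber scene [([332.2, 31.8], [301, 10, 62, 69, 1403]), ([234.0, 92.8], [232, 86, 6, 14, 29]), ([23.9, 188.7], [20, 169, 9, 39, 217]), ([139.7, 193.0], [129, 172, 26, 39, 681]), ([327.9, 201.0], [322, 193, 14, 17, 177]), ([225.3, 220.4], [214, 198, 25, 42, 747]), ([144.1, 225.3], [139, 221, 10, 8, 47]), ([273.2, 315.4], [270, 312, 7, 8, 25]), ([256.5, 322.7], [253, 319, 7, 8, 27]), ([215.8, 325.9], [213, 322, 7, 10, 28]), ([239.4, 330.6], [237, 326, 6, 9, 30]), ([197.9, 333.8], [195, 330, 7, 9, 30]), ([221.4, 338.6], [218, 333, 7, 11, 34]), ([203.0, 347.1], [200, 342, 7, 10, 36])]
amber side [([239.5, 2.4], [232, 0, 13, 6, 37]), ([255.3, 3.0], [249, 0, 13, 9, 47]), ([319.5, 10.6], [315, 0, 12, 25, 115]), ([373.6, 11.6], [367, 0, 15, 24, 50]), ([400.8, 4.4], [398, 0, 7, 11, 30]), ([404.8, 12.9], [387, 4, 31, 20, 141]), ([332.8, 27.6], [327, 12, 14, 29, 111]), ([234.9, 38.0], [212, 16, 45, 40, 802]), ([419.1, 46.3], [388, 17, 66, 61, 900]), ([249.2, 111.0], [240, 95, 19, 30, 403]), ([212.0, 125.8], [207, 120, 11, 12, 91]), ([229.6, 175.9], [220, 159, 21, 31, 448]), ([272.6, 252.1], [267, 244, 13, 16, 121])]
yellow scene [([309.8, 181.3], [295, 174, 26, 20, 145]), ([51.5, 281.2], [38, 274, 23, 13, 123])]
yellow side [([162.9, 98.5], [157, 94, 12, 9, 52]), ([300.8, 230.1], [288, 219, 28, 26, 96])]
A [ 0.33240238 -0.32852994  0.        ]
B [ 0.57343526 -0.12619096  0.        ]
```

View pics/crop.png

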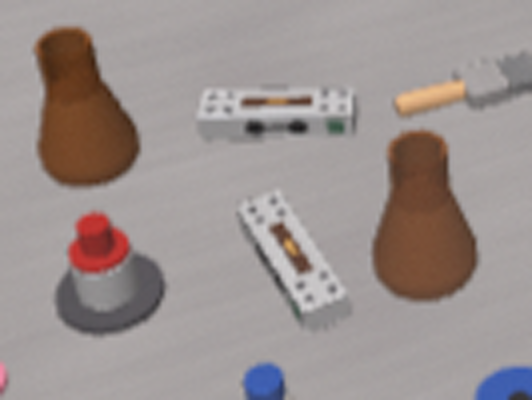

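Could be taken for the flask: scene (140,193), about 0.47 m from the base, and (225,220), about 0.59 m. I choose (225,220) because it is the farther one. Could be taken for the stopper: red in its stand at (144,226), and pink loose at (113,260). I choose the red one. The crop confirms both: an open-mouthed amber flask beyond cell_a, and the red flange and knob in the steel stand.

Run:
```python
from h import *
a=save('scene','s2.png');b=save('side','d2.png')
big=lambda d,k,lo,hi,x,y:[m for c,s,m in blobs(d,k) if abs(c[0]-x)+abs(c[1]-y)<6][0]
print('red tri',tri(ray(a,143.9,225.9),ray(b,211.9,125.7)))
for n,p,q in(('A',(139.7,193),(249.2,111)),('B',(225.3,220.4),(229.6,175.9)),('small',(327.9,201),(272.6,252.1)),('ring',(309.8,181.3),(300.8,230.1))):
    print(n,tri(ray(a,*p),ray(b,*q)))
# ring: ellipse of yellow at z=.036
for d,x,y in((a,309,181),(b,301,230)):
    m=big(d,'yellow',0,0,x,y); v,u=np.nonzero(m); P=np.array([plane(d,*t,.036)[:2] for t in zip(u,v)])
    A=np.c_[2*P,np.ones(len(P))]; s=np.linalg.lstsq(A,(P**2).sum(1),rcond=None)[0]; print('ring fit',s[:2],np.sqrt(s[2]+s[0]**2+s[1]**2))
f=cv2.cvtColor(b['frame'],cv2.COLOR_RGB2HSV)
m=((f[...,0]>100)&(f[...,0]<125)&(f[...,1]>150)&(f[...,2]>40)).astype(np.uint8)
n,l,st,c=cv2.connectedComponentsWithStats(m); i=1+st[1:,4].argmax(); print(st[i])
ys,xs=np.nonzero(l==i); print('V',np.percentile(f[...,2][l==i],[5,25,50,75,95]))
v=f[...,2].astype(int)
top=((l==i)&(v>np.percentile(v[l==i],45))).astype(np.uint8)
cs=max(cv2.findContours((l==i).astype(np.uint8),0,1)[0],key=cv2.contourArea); ap=cv2.approxPolyDP(cs,4,True)[:,0]; print('outline',ap.tolist())
for p in ap: print(p,plane(b,*p,.215)[:2].round(3))
for n,p in (('white bottle',(190,277)),): print(n,plane(a,*p,.06))
```

```text
red tri [ 0.47992153 -0.34257906  0.05346719]
A [ 0.3164469  -0.31852706  0.04705518]
B [ 0.55609671 -0.11725882  0.04502822]
small [0.61515186 0.21584173 0.04062238]
ring [0.4954105  0.21627178 0.04364242]
ring fit [0.49629521 0.20975995] 0.04571561632028216
ring fit [0.48987435 0.21576682] 0.046166414669873305
[ 277  216  131  129 9178]
V [42. 85. 87. 90. 93.]
outline [[344, 216], [278, 263], [277, 283], [285, 297], [334, 344], [338, 341], [331, 330], [342, 338], [407, 285]]
[344 216] [0.416 0.316]
[278 263] [0.676 0.313]
[277 283] [0.716 0.359]
[285 297] [0.724 0.406]
[334 344] [0.701 0.588]
[338 341] [0.687 0.589]
[331 330] [0.682 0.555]
[342 338] [0.673 0.589]
[407 285] [0.424 0.592]
white bottle [ 0.71982325 -0.28176547  0.06      ]
```

```bash
python3 -m jog '[[[0,0,0,0,0,0.1542],[0,0,0,0,0,0.1542],[0,0,0,0,0,0.1542],[0.0335,-0.036,0,0,0,0],[0.0335,-0.036,0,0,0,0],[0.0335,-0.036,0,0,0,0],[0.0335,-0.036,0,0,0,0],[0.0335,-0.036,0,0,0,0],[0.0335,-0.036,0,0,0,0],[0,0,0,0,0,0],[0,0,0,0,0,0]]]' 0.06 20
cat >> h.py <<'E'
def circ(P):
    A=np.c_[2*P,np.ones(len(P))]; s=np.linalg.lstsq(A,(P**2).sum(1),rcond=None)[0]; return s[:2],np.sqrt(s[2]+s[0]**2+s[1]**2)
E
python3 - <<'E'
from h import *
w=save('wrist','w1.png'); print(w['s']['q'],w['s']['tool_pos'],R.from_quat(w['s']['eef_rot']).as_matrix().round(3))
for c,s,m in blobs(w,'red')+blobs(w,'amber',200): print(c,s, wplane(w,*c,.075))
E
```

```text
clock: 1.72
tool_pos: [0.4794, -0.3438, 0.2387]
eef_rot: [1.0, -0.0, -0.0, 0.0]
contact_force: [-0.6, -0.8, -0.0]
opening: 0.683
finger_force: 0.0
[ 0.55925756  0.63786699 -0.02724982  1.68040598  0.0235702   0.82392663
 -1.04950499] [ 0.47942948 -0.34379461  0.23870807] [[ 1.    -0.    -0.001]
 [-0.    -1.    -0.001]
 [-0.001  0.001 -1.   ]]
[255.0, 172.0] [237, 154, 37, 37, 1029] [ 0.48472723 -0.34369096  0.075     ]
[247.9, 261.6] [235, 255, 28, 13, 235] [ 0.37848598 -0.33531209  0.075     ]
[236.4, 309.8] [217, 297, 42, 28, 909] [ 0.3065678  -0.31973824  0.075     ]
```

View pics/w1.png

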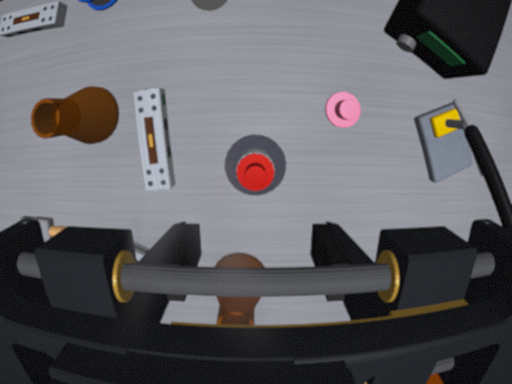

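The wrist view shows the red stopper in its stand at (255,172) and the pink one at (344,109). The chosen flask is at left, with its mouth at about (47,118). The other flask is under the gripper at (238,280).

Run:
```python
from h import *
w=save('wrist','w2.png')
c,s,m=blobs(w,'red')[0]
m=cv2.morphologyEx(m.astype(np.uint8),cv2.MORPH_CLOSE,np.ones((5,5)))
k=cv2.convexHull(max(cv2.findContours(m,0,1)[0],key=cv2.contourArea))[:,0]
P=np.array([wplane(w,*p,.051)[:2] for p in k]); print('flange',circ(P),P.min(0),P.max(0))
s0=get_state()['tool_pos']; print(s0)
```

```text
flange (array([ 0.47970565, -0.34364192]), np.float64(0.020719966819307087)) [ 0.45927626 -0.36398548] [ 0.50001028 -0.32281664]
[ 0.47862462 -0.34491991  0.23876412]
```

```bash
python3 -m jog '[[[0.0005,0,0.04,0,0,0],[0,0,0.04,0,0,0],[0,0,0.04,0,0,0],[0,0,0.03,0,0,0],[0,0,0.02,0,0,0],[0,0,0.0145,0,0,0],[0,0,0,0,0,0],[0,0,0,0,0,0]]]' && python3 -m jog '[[[0,0,0,0,0,0],[0,0,0,0,0,0],[0,0,0,0,0,0],[0,0,0,0,0,0],[0,0,0,0,0,0],[0,0,0,0,0,0]]]' 0.0 20; python3 -c "
from h import *
save('wrist','w3.png')"
```

```text
clock: 2.82
tool_pos: [0.4808, -0.3439, 0.055]
eef_rot: [1.0, -0.0, 0.001, 0.0]
contact_force: [-0.1, -0.1, 0.3]
opening: 0.678
finger_force: 0.0
clock: 3.58
tool_pos: [0.4806, -0.3433, 0.0544]
eef_rot: [1.0, 0.0, 0.0, 0.0]
contact_force: [-0.6, 0.3, 2.4]
opening: 0.264
finger_force: 20.0
```

View pics/w3.png

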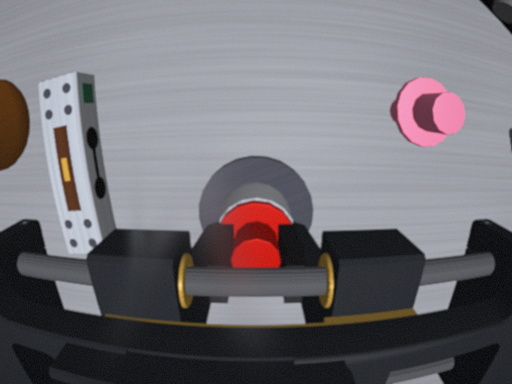

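The stopper's knob is gripped between the fingers at (256,250), opening about 23 mm. Lifting, then moving to view the flask mouth.

```bash
python3 -m jog '[[[0,0,-0.02,0,0,0],[0,0,-0.04,0,0,0],[0,0,-0.04,0,0,0],[0,0,-0.04,0,0,0],[0,0,-0.04,0,0,0],[0.01,-0.04,0,0,0,0],[0.01,-0.04,0,0,0,0],[0.01,-0.04,0,0,0,0],[0.005,-0.03,0,0,0,0],[0,0,0,0,0,0],[0,0,0,0,0,0],[0,0,0,0,0,0]]]'
python3 - <<'E'
from h import *
w=save('wrist','w4.png'); print(w['s']['tool_pos'])
h=cv2.cvtColor(w['frame'],cv2.COLOR_RGB2HSV); m=((h[...,0]<16)&(h[...,1]>120)&(h[...,2]<190)&(h[...,2]>25))
n,l,st,c=cv2.connectedComponentsWithStats(m.astype(np.uint8))
print([(st[i].tolist(),c[i].round()) for i in range(1,n) if st[i][4]>100])
E
```

```text
clock: 5.12
tool_pos: [0.515, -0.1951, 0.2345]
eef_rot: [1.0, -0.001, 0.0, 0.001]
contact_force: [0.2, 0.2, -0.1]
opening: 0.266
finger_force: 20.0
[ 0.51501878 -0.19506862  0.2345094 ]
[([151, 106, 75, 61, 2440], array([184., 135.])), ([265, 145, 8, 26, 119], array([268., 154.])), ([267, 170, 8, 21, 104], array([270., 182.])), ([227, 202, 65, 66, 1032], array([257., 235.]))]
```

View pics/w4.png

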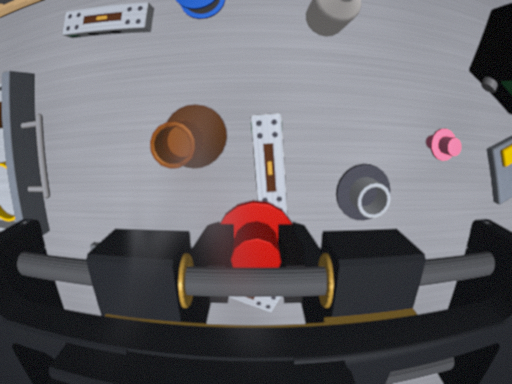

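The flask mouth shows at about (173,145), with the body at (197,135). The held stopper's flange is at (257,235), and the drawer handle at the left edge (38,155).

```bash
cat >> h.py <<'E'
from scipy.optimize import least_squares
def fitc(P,r,c0):
    return least_squares(lambda c:np.hypot(*(P-c).T)-r,c0,loss='soft_l1',f_scale=.001)
def mouth(w,box,z,ang,r=.022,mask=None,c0=None):
    h=cv2.cvtColor(w['frame'],cv2.COLOR_RGB2HSV)
    m=((h[...,0]<16)&(h[...,1]>120)&(h[...,2]<190)&(h[...,2]>25)) if mask is None else mask
    k=np.zeros(m.shape,np.uint8); x,y,X,Y=box; k[y:Y,x:X]=m[y:Y,x:X]
    k=cv2.morphologyEx(k,cv2.MORPH_CLOSE,np.ones((5,5))); k=max(cv2.findContours(k,0,1)[0],key=cv2.contourArea)[:,0]
    d=k-np.array(c0); a=np.degrees(np.arctan2(d[:,1],d[:,0]))%360
    k=k[(a>ang[0])&(a<ang[1])]
    P=np.array([wplane(w,*p,z)[:2] for p in k]); f=fitc(P,r,P.mean(0)); return f.x, np.abs(f.fun).mean(), len(P)
E
python3 - <<'E'
from h import *
w=save('wrist','w5.png'); t=w['s']['tool_pos']; print(t)
for a in((90,270),(80,250),(110,260)): print(mouth(w,(140,95,240,180),.12,a,c0=(173,145)))
g=cv2.GaussianBlur(w['frame'][...,0],(3,3),0)[95:180,140:240]
H=cv2.HoughCircles(g,cv2.HOUGH_GRADIENT,1,8,param1=80,param2=12,minRadius=12,maxRadius=26); 
for u,v,r in H[0][:6]: print('hough',u+140,v+95,r,wplane(w,u+140,v+95,.12))
h=cv2.cvtColor(w['frame'],cv2.COLOR_RGB2HSV); red=((h[...,0]<5)|(h[...,0]>174))&(h[...,1]>170)
# flange top z = tcp-.0545+.051 ; visible upper arc
print('flange',mouth(w,(200,190,310,240),t[2]-.0035,(200,340),mask=red,c0=(257,237)))
E
```

```text
[ 0.515035   -0.19488183  0.23439303]
(array([ 0.55634377, -0.12268768]), np.float64(0.0006931008094831676), 63)
(array([ 0.55727555, -0.12257316]), np.float64(0.0014262597082740345), 67)
(array([ 0.55562325, -0.12264455]), np.float64(0.00042194651009606183), 51)
hough 171.5 148.5 21.0 [ 0.55243179 -0.11994589  0.12      ]
hough 171.5 140.5 19.9 [ 0.55966518 -0.12028394  0.12      ]
hough 183.5 140.5 16.0 [ 0.5593082  -0.13146815  0.12      ]
hough 200.5 131.5 25.4 [ 0.56687458 -0.14717611  0.12      ]
hough 190.5 129.5 24.3 [ 0.56891459 -0.13820145  0.12      ]
flange (array([ 0.51346757, -0.19529017]), np.float64(0.001710063360281417), 103)
```

```bash
python3 -m jog '[[[0.0105,-0.018,0,0,0,0],[0.0105,-0.018,0,0,0,0],[0.0105,-0.018,0,0,0,0],[0.0105,-0.018,0,0,0,0],[0,0,0,0,0,0],[0,0,0.03,0,0,0],[0,0,0.03,0,0,0],[0,0,0,0,0,0],[0,0,0,0,0,0]]]'
python3 - <<'E'
from h import *
a=save('scene','s6.png');b=save('side','d6.png')
x=cv2.resize(a['frame'][150:250,170:280],(440,400),interpolation=2);y=cv2.resize(b['frame'][120:205,180:270],(360,400),interpolation=2)
cv2.imwrite('pics/c6.png',np.hstack([x,y[:, :360]])[:,:,::-1])
E
```

```text
clock: 6.35
tool_pos: [0.5579, -0.122, 0.1751]
eef_rot: [1.0, -0.0, 0.001, 0.0]
contact_force: [-0.5, 0.5, -0.4]
opening: 0.266
finger_force: 20.0
```

View pics/c6.png

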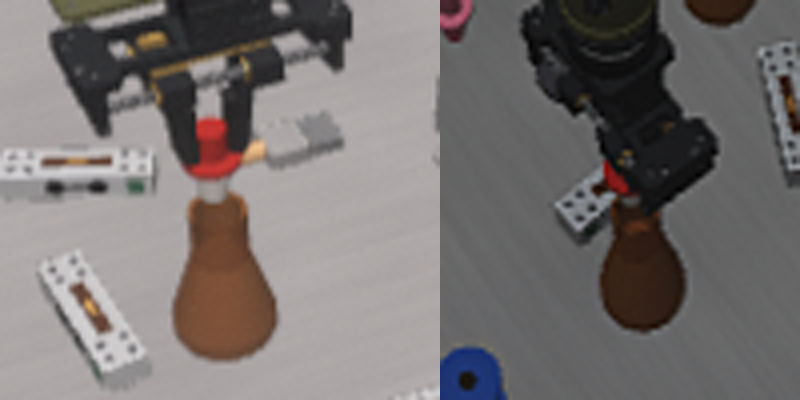

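Both views show the plug tip just over the mouth, in line with the flask axis. Scene crop: plug at (213,190), mouth at (219,197). Descending.

```bash
python3 -m jog '[[[0,0,0.01,0,0,0],[0,0,0.01,0,0,0],[0,0,0.01,0,0,0],[0,0,0.006,0,0,0],[0,0,0.004,0,0,0],[0,0,0.002,0,0,0],[0,0,0,0,0,0]]]'
```

```text
clock: 7.32
tool_pos: [0.5576, -0.1212, 0.1322]
eef_rot: [1.0, 0.0, 0.0, 0.0]
contact_force: [0.3, 0.1, -1.7]
opening: 0.266
finger_force: 20.0
```

```bash
python3 -m jog '[[[0,0,0.0015,0,0,0],[0,0,0.0015,0,0,0],[0,0,0,0,0,0]]]'
```

```text
clock: 7.7
tool_pos: [0.5576, -0.1212, 0.1294]
eef_rot: [1.0, 0.0, 0.0, 0.0]
contact_force: [-0.4, 0.5, 0.6]
opening: 0.263
finger_force: 20.0
```

```bash
python3 -m jog '[[[0,0,0.001,0,0,0],[0,0,0.0005,0,0,0],[0,0,0,0,0,0]]]'; python3 -m jog '[[[0,0,0,0,0,0],[0,0,0,0,0,0],[0,0,0,0,0,0],[0,0,0,0,0,0],[0,0,-0.01,0,0,0],[0,0,-0.03,0,0,0],[0,0,-0.04,0,0,0],[0,0,0,0,0,0],[0,0,0,0,0,0],[0,0,0,0,0,0]]]' 0.07
python3 - <<'E'
from h import *
w=save('wrist','w7.png'); t=w['s']['tool_pos']; print(t)
h=cv2.cvtColor(w['frame'],cv2.COLOR_RGB2HSV); red=((h[...,0]<5)|(h[...,0]>174))&(h[...,1]>170)
v,u=np.nonzero(red); print(u.min(),u.max(),v.min(),v.max())
a=save('scene','s7.png'); x=cv2.resize(a['frame'][150:250,170:280],(440,400),interpolation=2)
cv2.imwrite('pics/c7.png',np.hstack([x,cv2.resize(w['frame'],(360,400))[:, :]])[:,:,::-1])
E
```

```text
clock: 8.07
tool_pos: [0.5577, -0.1212, 0.1293]
eef_rot: [1.0, 0.0, 0.001, 0.0]
contact_force: [-3.0, 0.2, 12.5]
opening: 0.266
finger_force: 20.0
clock: 9.32
tool_pos: [0.5567, -0.121, 0.2068]
eef_rot: [1.0, 0.0, -0.001, -0.0]
contact_force: [0.1, 0.4, 0.0]
opening: 0.794
finger_force: 0.0
[ 0.55667553 -0.12103066  0.20676633]
229 475 171 365
```

View pics/c7.png

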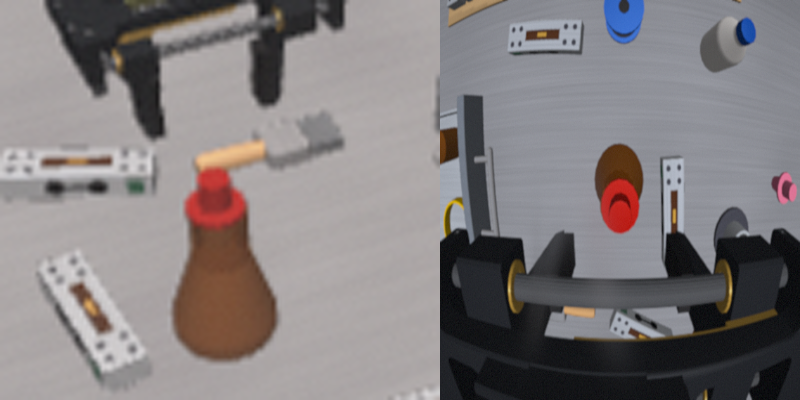

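The stopper is seated with its flange on the rim: scene crop (215,200), wrist (620,207). Turning the tool so that its x points at the cabinet.

```bash
python3 -m jog '[[[0,0,0,0,0,-0.1745],[0,0,0,0,0,-0.1745],[0,0,0,0,0,-0.1745],[0,0,0,0,0,-0.1745],[0,0,0,0,0,-0.1745],[0,0,0,0,0,-0.1745],[0,0,0,0,0,-0.1745],[0,0,0,0,0,-0.1745],[0,0,0,0,0,-0.1745],[0,0,0,0,0,0],[0,0,0,0,0,0]]]' 0.088
python3 - <<'E'
from h import *
w=save('wrist','w8.png'); s=w['s']; t=s['tool_pos']; M=R.from_quat(s['eef_rot']).as_matrix(); print(s['q'].round(2)); print(M.round(3))
c,_,m=max(blobs(w,'red'),key=lambda b:-abs(b[0][0]-255)); print(c)
k=cv2.convexHull(max(cv2.findContours(cv2.morphologyEx(m.astype(np.uint8),3,np.ones((5,5))),0,1)[0],key=cv2.contourArea))[:,0]
P=np.array([wplane(w,*p,.126)[:2] for p in k]); cc,r=circ(P); print(t,cc,r,'tool shift',M.T@np.array([*(cc-t[:2]),0]))
E
```

```text
clock: 10.8
tool_pos: [0.5573, -0.1213, 0.2074]
eef_rot: [0.708, 0.706, -0.0, -0.0]
contact_force: [0.4, 0.1, -0.9]
opening: 0.996
finger_force: 0.0
[ 0.4   0.69 -0.46  1.76  0.41  0.79 -0.26]
[[ 0.003  1.    -0.001]
 [ 1.    -0.003  0.   ]
 [ 0.    -0.001 -1.   ]]
[253.6, 195.9]
[ 0.55729175 -0.12128374  0.20740355] [ 0.55664511 -0.12023872] 0.02100308299535691 tool shift [ 1.04299567e-03 -6.49892625e-04  4.45323895e-07]
```

```bash
python3 -m jog '[[[0.001,0,0.03,0,0,0],[0,0,0.03,0,0,0],[0,0,0.025,0,0,0],[0,0,0.02,0,0,0],[0,0,0.012,0,0,0],[0,0,0,0,0,0],[0,0,0,0,0,0]]]'; python3 -m jog '[[[0,0,0,0,0,0],[0,0,0,0,0,0],[0,0,0,0,0,0],[0,0,0,0,0,0],[0,0,0,0,0,0]]]' 0 35
```

```text
clock: 11.72
tool_pos: [0.5581, -0.1202, 0.0914]
eef_rot: [0.707, 0.707, 0.0, 0.001]
contact_force: [0.1, 0.6, -0.1]
opening: 0.996
finger_force: 0.0
clock: 12.35
tool_pos: [0.5562, -0.1204, 0.0906]
eef_rot: [0.707, 0.707, -0.001, -0.001]
contact_force: [-3.1, -0.1, 2.4]
opening: 0.487
finger_force: 35.0
```

```bash
python3 -m jog '[[[0,0,-0.01,0,0,0],[0,0,-0.02,0,0,0],[0,0,-0.03,0,0,0],[0,0,-0.03,0,0,0],[0,0,-0.02,0,0,0],[0.02,-0.006,-0.01,0,0,0],[0.03,-0.01,0,0,0,0],[0.03,-0.01,0,0,0,0],[0.03,-0.01,0,0,0,0],[0.03,-0.01,0,0,0,0],[0.02,-0.01,0,0,0,0],[0,0,0,0,0,0]]]'; python3 -m jog '[[[0,0,0,0,0,0],[0,0,0,0,0,0]]]'
python3 - <<'E'
from h import *
w=save('wrist','w9.png'); print(w['s']['tool_pos'],w['s']['q'].round(2))
for c,s,m in blobs(w,'yellow',60): print(c,s)
E
```

```text
clock: 13.85
tool_pos: [0.4996, 0.0432, 0.2106]
eef_rot: [0.705, 0.709, -0.0, -0.001]
contact_force: [-0.2, -1.0, -4.8]
opening: 0.488
finger_force: 35.0
clock: 14.1
tool_pos: [0.5016, 0.0388, 0.2105]
eef_rot: [0.708, 0.706, -0.0, 0.0]
contact_force: [-0.1, -0.6, -4.4]
opening: 0.482
finger_force: 35.0
[0.50163279 0.03879697 0.21053924] [ 0.11  0.6  -0.44  1.95  0.4   0.68 -0.58]
[241.3, 33.6] [199, 0, 88, 60, 778]
[429.8, 308.6] [419, 305, 23, 9, 75]
[386.3, 314.9] [365, 310, 45, 11, 150]
```

View pics/w9.png

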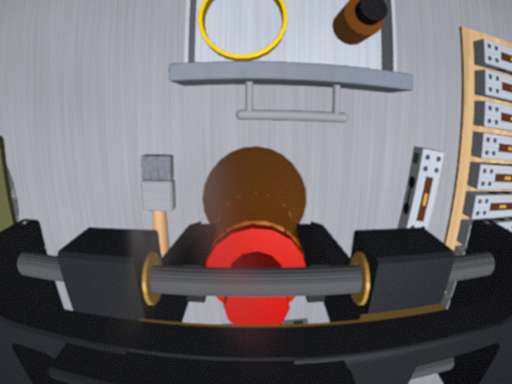

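The flask hangs upright in the grip. The yellow ring is at (242,22), partly cut off by the picture's top edge. The handle runs from (240,115) to (345,118), and the small bottle is at (362,18). Moving 50 mm nearer and fitting the ring.

```bash
python3 -m jog '[[[0.02,0.003,0,0,0,0],[0.03,0.003,0,0,0,0],[0.01,0,0,0,0,0],[0,0,0,0,0,0],[0,0,0,0,0,0],[0,0,0,0,0,0]]]'
python3 - <<'E'
from h import *
w=save('wrist','w10.png'); s=w['s']; t=s['tool_pos']; M=R.from_quat(s['eef_rot']).as_matrix(); print(t)
c,st,m=max(blobs(w,'yellow',60),key=lambda b:b[1][4]); print(c,st)
k=cv2.convexHull(max(cv2.findContours(m.astype(np.uint8),0,1)[0],key=cv2.contourArea))[:,0]; k=k[k[:,1]>2]
P=np.array([wplane(w,*p,.036)[:2] for p in k]); cc,r=circ(P); f=fitc(P,.049,cc)
print('free',cc,r,'fixed',f.x,np.abs(f.fun).mean(),'tool shift',(M.T@np.array([*(f.x-t[:2]),0])).round(4))
g=cv2.cvtColor(w['frame'],cv2.COLOR_RGB2GRAY)
cv2.imwrite('pics/w10c.png',cv2.resize(w['frame'][0:200,130:440],(775,500))[:,:,::-1])
h=cv2.cvtColor(w['frame'],cv2.COLOR_RGB2HSV); red=((h[...,0]<5)|(h[...,0]>174))&(h[...,1]>170)
print('flange',mouth(w,(190,210,320,260),t[2]+.036,(200,340),mask=red,c0=(256,262)))
E
```

```text
clock: 14.9
tool_pos: [0.5074, 0.0984, 0.2106]
eef_rot: [0.708, 0.706, -0.001, 0.0]
contact_force: [-0.6, 0.0, -5.1]
opening: 0.489
finger_force: 35.0
[0.50743027 0.09835738 0.21059767]
[234.6, 62.7] [193, 26, 89, 86, 1208]
free [0.48868328 0.21341088] 0.04748170941964182 fixed [0.48866274 0.21358558] 0.0015154383629174422 tool shift [ 1.152e-01 -1.900e-02 -1.000e-04]
flange (array([0.50828455, 0.09833498]), np.float64(0.002662393759368525), 105)
```

View pics/w10c.png

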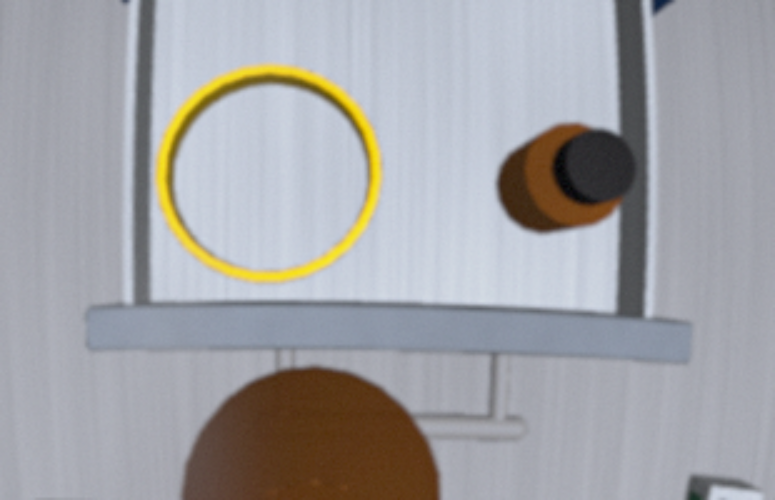

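The crop shows the whole ring, centred at (270,172), with the panel edge nearly level and the flask below it at (310,430). Moving over the well.

```bash
python3 -m jog '[[[0.015,-0.004,0,0,0,0],[0.025,-0.005,0,0,0,0],[0.03,-0.005,0,0,0,0],[0.025,-0.003,0,0,0,0],[0.015,-0.002,0,0,0,0],[0.005,0,0,0,0,0],[0,0,0,0,0,0],[0,0,0,0,0,0],[0,0,0.02,0,0,0],[0,0,0.02,0,0,0],[0,0,0,0,0,0],[0,0,0,0,0,0]]]'
python3 - <<'E'
from h import *
P=[wplane(dict(s={'tool_pos':np.array([.5074,.0984,.2106]),'eef_rot':np.array([.708,.706,0,0])},**{k:v for k,v in snapshot('wrist').items()}),u,v,.068) for u,v in((164.4,139.2),(406,144.8))]; print(P)
print(np.mean([get_state()['tool_pos'] for i in range(1)],0))
w=save('wrist','w11.png')
for c,s,m in blobs(w,'yellow',40):
    v,u=np.nonzero(m); Q=np.array([wplane(w,*p,.036)[:2] for p in zip(u,v)]); f=fitc(Q,.0465,[.4887,.2136]); print(c,s,f.x,np.abs(f.fun).mean())
for n,d in(('scene',save('scene','s11.png')),('side',save('side','d11.png'))):
  for c,s,m in blobs(d,'yellow'): print(n,c,s)
cv2.imwrite('pics/c11.png',cv2.resize(w['frame'][0:260,100:420],(780,600))[:,:,::-1])
E
```

```text
clock: 16.45
tool_pos: [0.489, 0.2146, 0.1713]
eef_rot: [0.707, 0.707, 0.0, 0.0]
contact_force: [1.4, 0.0, -4.4]
opening: 0.485
finger_force: 35.0
[array([0.4177711, 0.1410427, 0.068    ]), array([0.66774894, 0.13744676, 0.068     ])]
[0.4891356  0.21492191 0.17156305]
[253.8, 149.8] [206, 133, 97, 48, 576] [0.48838023 0.21369628] 0.0010686579228972812
[431.2, 308.3] [424, 305, 19, 8, 56] [ 0.72989765 -0.00487576] 0.002268292499815129
[397.6, 313.6] [389, 310, 21, 8, 56] [0.67300263 0.08666382] 0.0021512736143369502
[373.7, 316.6] [357, 312, 32, 10, 99] [0.64032026 0.0861138 ] 0.002841844378646676
scene [299.3, 176.7] [295, 175, 11, 5, 27]
scene [314.8, 186.6] [306, 177, 16, 17, 76]
scene [51.3, 281.3] [38, 275, 23, 12, 119]
side [162.9, 98.5] [157, 94, 12, 9, 52]
side [293.1, 237.2] [288, 225, 17, 20, 43]
```

View pics/c11.png

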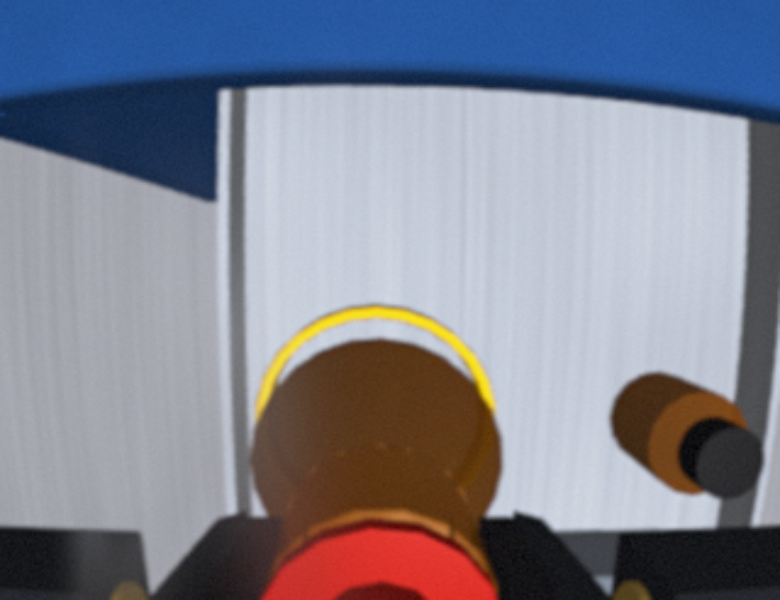

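The ring sits concentric behind the flask (crop ring (377,400), flask (377,450)), about 1 mm off. Lowering.

```bash
python3 -m jog '[[[-0.001,0,0.015,0,0,0],[0,0,0.015,0,0,0],[0,0,0.012,0,0,0],[0,0,0.008,0,0,0],[0,0,0.005,0,0,0],[0,0,0.004,0,0,0],[0,0,0.002,0,0,0],[0,0,0,0,0,0],[0,0,0,0,0,0]]]'
```

```text
clock: 17.82
tool_pos: [0.4887, 0.2138, 0.1099]
eef_rot: [0.707, 0.707, 0.0, 0.0]
contact_force: [0.4, 0.8, -4.2]
opening: 0.484
finger_force: 35.0
```

```bash
python3 -m jog '[[[0,0,0.001,0,0,0],[0,0,0.001,0,0,0],[0,0,0.001,0,0,0],[0,0,0,0,0,0],[0,0,0,0,0,0]]]'
```

```text
clock: 18.45
tool_pos: [0.4885, 0.2138, 0.1067]
eef_rot: [0.707, 0.707, -0.0, 0.0]
contact_force: [-0.3, 0.0, -4.7]
opening: 0.485
finger_force: 35.0
```

```bash
python3 -m jog '[[[0,0,0.0005,0,0,0],[0,0,0.0005,0,0,0],[0,0,0,0,0,0],[0,0,0,0,0,0]]]'
```

```text
clock: 18.95
tool_pos: [0.4884, 0.214, 0.1064]
eef_rot: [0.707, 0.707, 0.0, 0.0]
contact_force: [-3.4, -0.3, 5.6]
opening: 0.483
finger_force: 35.0
```

```bash
python3 -m jog '[[[0,0,0,0,0,0],[0,0,0,0,0,0],[0,0,0,0,0,0],[0,0,0,0,0,0],[0,0,-0.01,0,0,0],[0,0,-0.02,0,0,0],[0,0,-0.04,0,0,0],[0,0,-0.04,0,0,0],[0,0,0,0,0,0]]]' 0.085
python3 - <<'E'
from h import *
w=save('wrist','w12.png'); t=w['s']['tool_pos']; print(t)
b=sorted(blobs(w,'red'),key=lambda b:abs(b[0][0]-255))
for c,s,m in b[:2]:
    k=cv2.convexHull(max(cv2.findContours(cv2.morphologyEx(m.astype(np.uint8),3,np.ones((5,5))),0,1)[0],key=cv2.contourArea))[:,0]
    print(c,s,circ(np.array([wplane(w,*p,.142)[:2] for p in k])))
for c,s,m in blobs(w,'yellow',100):
    v,u=np.nonzero(m); Q=np.array([wplane(w,*p,.036)[:2] for p in zip(u,v)]); f=fitc(Q,.0465,[.4887,.2136]); print(c,s,f.x,np.abs(f.fun).mean())
E
```

```text
clock: 20.08
tool_pos: [0.4902, 0.215, 0.2191]
eef_rot: [0.707, 0.707, 0.003, 0.001]
contact_force: [0.1, 0.0, 0.3]
opening: 0.966
finger_force: 0.0
[0.49023096 0.2150138  0.21908261]
[250.8, 200.5] [225, 174, 53, 54, 2164] (array([0.48786238, 0.21356609]), np.float64(0.021171864093947078))
[255.0, 163.5] [211, 131, 84, 73, 737] [0.48834656 0.21436136] 0.0014684834124155128
```

The flask stands within about 1 mm of the well's centre, with the stopper at the expected height. Moving round to the handle.

```bash
python3 -m jog '[[[-0.03,0.008,0,0,0,0],[-0.04,0.01,0,0,0,0],[-0.04,0.012,0,0,0,0],[-0.04,0.012,0,0,0,0],[-0.035,0.011,0,0,0,0],[0,0,0.045,0,0,0],[0,0,0.05,0,0,0],[0,0,0.045,0,0,0],[0,0,0.035,0,0,0],[0,0,0.02,0,0,0],[0,0,0,0,0,0],[0,0,0,0,0,0]]]' 0.0; python3 -m jog '[[[0,0,0,0,0.1334,0],[0,0,0,0,0.1334,0],[0,0,0,0,0.1334,0],[0,0,0,0,0,0],[0,0,0,0,0,0]]]'; python3 -c "
from h import *
print(save('wrist','w13.png')['s']['q'].round(2))"
```

```text
clock: 21.62
tool_pos: [0.5414, 0.0288, 0.021]
eef_rot: [0.707, 0.707, -0.0, -0.0]
contact_force: [-0.1, 0.6, 0.8]
opening: 0.009
finger_force: 0.0
clock: 22.25
tool_pos: [0.5418, 0.0301, 0.0217]
eef_rot: [0.692, 0.694, 0.141, -0.14]
contact_force: [-0.4, -0.1, -0.3]
opening: 0.005
finger_force: 0.0
[ 0.48  1.07 -0.67  1.91  0.54  0.36 -0.41]
```

View pics/w13.png

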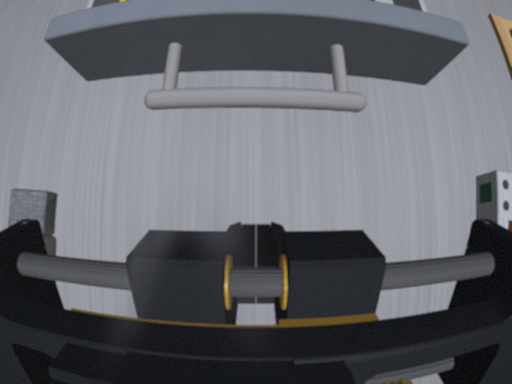

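The fingers are centred before the handle, which spans (150,98) to (362,100). With this one I've viewed more pictures than the limit of 10, so I'll view no more and go by numbers only. Pushing.

```bash
python3 -m jog '[[[0.0184,0,0.0078,0,0,0],[0.0184,0,0.0078,0,0,0],[0.0055,0,0.0023,0,0,0],[0.0046,0,0.002,0,0,0],[0.0046,0,0.002,0,0,0],[0.0046,0,0.002,0,0,0],[0.0055,0,0.0023,0,0,0],[0.0055,0,0.0023,0,0,0],[0.0064,0,0.0027,0,0,0],[0.0064,0,0.0027,0,0,0],[0.0074,0,0.0031,0,0,0],[0.0074,0,0.0031,0,0,0]]]'
```

```text
clock: 23.8
tool_pos: [0.5419, 0.132, 0.0206]
eef_rot: [0.693, 0.693, 0.141, -0.14]
contact_force: [1.9, -0.9, -2.7]
opening: 0.003
finger_force: 1.3
```

```bash
python3 -m jog '[[[0.0074,0,0.0031,0,0,0],[0.0074,0,0.0031,0,0,0],[0.0074,0,0.0031,0,0,0],[0.0074,0,0.0031,0,0,0],[0.0074,0,0.0031,0,0,0],[0.0074,0,0.0031,0,0,0],[0.0074,0,0.0031,0,0,0],[0.0074,0,0.0031,0,0,0],[0.0074,0,0.0031,0,0,0],[0.0046,0,0.002,0,0,0],[0,0,0,0,0,0]]]'
python3 - <<'E'
from h import *
a=save('scene','s14.png')
print([(c,s) for c,s,m in blobs(a,'red')]);
w=save('wrist','w14.png'); print(w['s']['q'].round(2),w['s']['joint_torque'].round(1))
for c,s,m in blobs(w,'yellow',60)+blobs(w,'red',100): print(c,s)
E
```

```text
clock: 25.18
tool_pos: [0.5407, 0.2102, 0.0212]
eef_rot: [0.692, 0.694, 0.141, -0.141]
contact_force: [0.6, 0.6, -0.4]
opening: 0.002
finger_force: 0.0
[([339.4, 146.3], [333, 140, 13, 12, 95])]
[ 0.09  1.04 -0.56  1.92  0.46  0.19 -0.64] [ -0.2 -53.3  -8.6  -4.8  -0.2  -1.   -0. ]
[232.6, 53.9] [193, 0, 57, 91, 1466]
[110.8, 67.0] [101, 33, 32, 63, 671]
[325.5, 320.8] [277, 314, 100, 13, 410]
```

```bash
python3 - <<'E'
from h import *
a=save('scene','s15.png'); print(plane(a,339.4,146.3,.152))
w=save('wrist','w15.png')
# front panel top/front via gray: column profile ahead of the fingers
g=cv2.cvtColor(w['frame'],cv2.COLOR_RGB2GRAY)
print(g[0:240:6,225].tolist()); print(g[0:240:6,300].tolist())
E
python3 -m jog '[[[0.0055,0,0.0023,0,0,0],[0.0055,0,0.0023,0,0,0],[0.0055,0,0.0023,0,0,0],[0.0046,0,0.002,0,0,0]]]'
```

```text
[0.49568748 0.32509712 0.152     ]
[79, 50, 57, 69, 67, 66, 69, 72, 71, 70, 68, 118, 207, 130, 109, 141, 153, 152, 154, 149, 155, 115, 78, 78, 77, 76, 81, 179, 179, 178, 176, 178, 175, 175, 168, 155, 171, 163, 147, 66]
[199, 201, 205, 205, 205, 202, 201, 200, 202, 208, 207, 207, 212, 213, 213, 167, 154, 153, 153, 150, 152, 134, 76, 72, 73, 74, 73, 176, 185, 184, 183, 184, 185, 182, 183, 152, 176, 167, 134, 28]
clock: 25.88
tool_pos: [0.5416, 0.232, 0.0207]
eef_rot: [0.693, 0.693, 0.14, -0.14]
contact_force: [1.5, -1.9, -2.0]
opening: 0.008
finger_force: 1.2
```

```bash
python3 -m jog '[[[0.0037,0,0.0016,0,0,0],[0.0037,0,0.0016,0,0,0],[0.0037,0,0.0016,0,0,0],[0.0037,0,0.0016,0,0,0]]]';python3 -m jog '[[[0.0028,0,0.0012,0,0,0],[0.0028,0,0.0012,0,0,0],[0.0028,0,0.0012,0,0,0]]]';python3 -m jog '[[[0.0018,0,0.0008,0,0,0],[0.0018,0,0.0008,0,0,0]]]'
```

```text
clock: 26.38
tool_pos: [0.5416, 0.2456, 0.02]
eef_rot: [0.694, 0.692, 0.139, -0.14]
contact_force: [0.5, -2.9, -4.3]
opening: 0.006
finger_force: 1.6
clock: 26.75
tool_pos: [0.5413, 0.2472, 0.0182]
eef_rot: [0.696, 0.692, 0.134, -0.137]
contact_force: [0.1, -24.8, 8.4]
opening: 0.005
finger_force: 10.3
clock: 27.0
tool_pos: [0.5413, 0.2476, 0.0172]
eef_rot: [0.697, 0.691, 0.132, -0.135]
contact_force: [0.2, -30.8, 10.7]
opening: 0.009
finger_force: 12.5
```

```bash
python3 -m jog '[[[-0.0037,0,-0.0016,0,0,0],[-0.0037,0,-0.0016,0,0,0],[-0.0037,0,-0.0016,0,0,0],[-0.0184,0,-0.0078,0,0,0],[-0.0276,0,-0.0117,0,0,0],[0,0,0,0,0,0],[0,0,0,0,0,0]]]'
python3 - <<'E'
from h import *
a=save('scene','s16.png')
for c,s,m in blobs(a,'red',8): print('red',c,s,plane(a,*c,.152))
for c,s,m in blobs(a,'yellow',8): print('yel',c,s)
w=save('wrist','w16.png'); print(w['s']['q'].round(2)); g=cv2.cvtColor(w['frame'],cv2.COLOR_RGB2GRAY)
for u in(200,256,300): print(u,[(v,int(g[v,u])) for v in range(0,240,5)])
E
```

```text
clock: 27.88
tool_pos: [0.5417, 0.2015, 0.0218]
eef_rot: [0.692, 0.693, 0.142, -0.141]
contact_force: [0.5, 0.1, 0.2]
opening: 0.007
finger_force: 0.0
red [176.5, 28.5] [174, 27, 7, 4, 24] [-1.04829174  0.22823375  0.152     ]
red [347.3, 145.3] [342, 141, 12, 8, 63] [0.50217114 0.35292145 0.152     ]
yel [351.5, 177.0] [345, 169, 12, 13, 45]
yel [51.4, 281.2] [38, 274, 23, 13, 121]
[ 0.11  1.04 -0.57  1.92  0.46  0.2  -0.63]
200 [(0, 63), (5, 64), (10, 63), (15, 60), (20, 144), (25, 145), (30, 145), (35, 144), (40, 145), (45, 102), (50, 70), (55, 72), (60, 70), (65, 67), (70, 70), (75, 74), (80, 71), (85, 72), (90, 73), (95, 71), (100, 172), (105, 169), (110, 169), (115, 166), (120, 164), (125, 153), (130, 165), (135, 160), (140, 137), (145, 166), (150, 169), (155, 169), (160, 171), (165, 170), (170, 170), (175, 170), (180, 170), (185, 167), (190, 168), (195, 166), (200, 166), (205, 167), (210, 163), (215, 164), (220, 166), (225, 164), (230, 140), (235, 54)]
256 [(0, 195), (5, 194), (10, 197), (15, 198), (20, 139), (25, 144), (30, 143), (35, 145), (40, 140), (45, 83), (50, 71), (55,
[... 267 characters left out ...]
175, 174), (180, 173), (185, 174), (190, 176), (195, 173), (200, 173), (205, 172), (210, 175), (215, 172), (220, 172), (225, 100), (230, 92), (235, 88)]
300 [(0, 193), (5, 195), (10, 196), (15, 199), (20, 134), (25, 141), (30, 140), (35, 138), (40, 140), (45, 108), (50, 70), (55, 70), (60, 70), (65, 71), (70, 68), (75, 68), (80, 72), (85, 70), (90, 69), (95, 70), (100, 169), (105, 172), (110, 175), (115, 173), (120, 174), (125, 146), (130, 170), (135, 162), (140, 143), (145, 158), (150, 177), (155, 181), (160, 178), (165, 178), (170, 178), (175, 177), (180, 179), (185, 177), (190, 178), (195, 176), (200, 175), (205, 179), (210, 177), (215, 175), (220, 176), (225, 174), (230, 158), (235, 21)]
```

Run:
```python
from h import *
w=save('wrist','w17.png'); print(w['s']['tool_pos'])
for v,z in((18,.068),(45,.068),(98,.008),(125,.045),(142,.04)): print(v,z,wplane(w,256,v,z)[:2])
b=save('side','d17.png'); f=cv2.cvtColor(b['frame'],cv2.COLOR_RGB2HSV)
# profile in side view along world line x=.60 at z=.068, then blue top start
for y in np.arange(.19,.36,.006):
    p=R.from_quat(b['orientation']).as_matrix().T@(np.array([.62,y,.068])-b['xyz']); q=b['mtx']@(p/p[2]); print(round(y,3),q[:2].round().astype(int).tolist(),b['frame'][int(q[1]+.5),int(q[0]+.5)].tolist(),end=' | ')
```

```text
[0.54143899 0.20140159 0.02155545]
18 0.068 [0.5420694  0.30402788]
45 0.068 [0.54209199 0.28710987]
98 0.008 [0.54234274 0.2889109 ]
125 0.045 [0.54223627 0.2561371 ]
142 0.04 [0.54226978 0.24902344]
0.19 [267, 243] [37, 38, 39] | 0.196 [268, 244] [32, 32, 33] | 0.202 [269, 246] [103, 103, 104] | 0.208 [270, 247] [100, 102, 104] | 0.214 [272, 248] [101, 101, 104] | 0.22 [273, 250] [103, 103, 104] | 0.226 [274, 251] [101, 101, 103] | 0.232 [275, 252] [102, 103, 104] | 0.238 [276, 254] [103, 103, 105] | 0.244 [277, 255] [102, 102, 104] | 0.25 [278, 256] [102, 103, 105] | 0.256 [279, 258] [103, 103, 104] | 0.262 [281, 259] [98, 98, 99] | 0.268 [282, 260] [24, 49, 100] | 0.274 [283, 262] [28, 51, 95] | 0.28 [284, 263] [29, 53, 98] | 0.286 [285, 264] [28, 52, 98] | 0.292 [286, 266] [28, 53, 99] | 0.298 [288, 267] [29, 54, 101] | 0.304 [289, 268] [29, 53, 100] | 0.31 [290, 270] [28, 53, 99] | 0.316 [291, 271] [27, 51, 98] | 0.322 [292, 273] [28, 53, 101] | 0.328 [293, 274] [28, 53, 101] | 0.334 [295, 275] [27, 52, 100] | 0.34 [296, 277] [27, 51, 99] | 0.346 [297, 278] [27, 53, 100] | 0.352 [298, 280] [26, 51, 97] | 0.358 [299, 281] [26, 51, 96] |
```

Run:
```python
from h import *
k=snapshot('wrist'); im=cv2.imread('pics/w11.png')[:,:,::-1]
w=dict(mtx=k['mtx'],mount=k['mount'],s={'tool_pos':np.array([.489,.2147,.1714]),'eef_rot':np.array([.7071,.7071,0,0])})
for u in(180,256,340):
    print(u,[(v,im[v,u].tolist()) for v in range(22,46,2)])
for v in(30,32,34,36,38): print(v,wplane(w,256,v,.215)[1],wplane(w,256,v,.203)[1])
b=snapshot('side'); print('side',plane(b,281.5,259.7,.215))
# scene: roof front edge near corner; profile along y at x=.45,z=.215
a=snapshot('scene')
for y in np.arange(.28,.34,.004):
    p=R.from_quat(a['orientation']).as_matrix().T@(np.array([.5,y,.215])-a['xyz']); q=a['mtx']@(p/p[2]); print(round(y,3),q[:2].round(1).tolist(),a['frame'][int(q[1]+.5),int(q[0]+.5)].tolist(),end=' | ')
```

```text
180 [(22, [36, 84, 158]), (24, [38, 90, 161]), (26, [36, 87, 160]), (28, [41, 87, 156]), (30, [38, 80, 142]), (32, [28, 62, 114]), (34, [17, 43, 77]), (36, [19, 44, 73]), (38, [20, 39, 71]), (40, [19, 42, 74]), (42, [21, 43, 75]), (44, [25, 43, 77])]
256 [(22, [40, 90, 163]), (24, [37, 89, 160]), (26, [38, 86, 154]), (28, [30, 75, 135]), (30, [33, 63, 110]), (32, [15, 43, 76]), (34, [14, 37, 71]), (36, [70, 80, 100]), (38, [178, 186, 199]), (40, [190, 198, 209]), (42, [196, 200, 212]), (44, [193, 200, 212])]
340 [(22, [38, 87, 161]), (24, [38, 89, 162]), (26, [40, 90, 163]), (28, [37, 89, 162]), (30, [39, 88, 160]), (32, [36, 80, 148]), (34, [32, 72, 128]), (36, [24, 49, 89]), (38, [23, 43, 76]), (40, [28, 44, 72]), (42, [145, 153, 166]), (44, [194, 201, 212])]
30 0.30912289186871755 0.3125935430865404
32 0.30838413532513065 0.3117674810845389
34 0.3076481757340993 0.3109445465759553
36 0.3069149310095767 0.31012464777390164
38 0.3061843201596549 0.3093076941149329
side [0.6608478  0.31104782 0.215     ]
0.28 [331.5, 133.4] [41, 65, 104] | 0.284 [332.6, 133.2] [46, 68, 107] | 0.288 [333.6, 132.9] [47, 69, 106] | 0.292 [334.6, 132.6] [43, 67, 104] | 0.296 [335.7, 132.3] [42, 62, 98] | 0.3 [336.7, 132.1] [42, 59, 92] | 0.304 [337.7, 131.8] [41, 58, 91] | 0.308 [338.7, 131.5] [40, 56, 89] | 0.312 [339.7, 131.3] [52, 85, 139] | 0.316 [340.7, 131.0] [57, 92, 150] | 0.32 [341.8, 130.7] [59, 95, 154] | 0.324 [342.8, 130.4] [60, 96, 155] | 0.328 [343.8, 130.2] [58, 94, 154] | 0.332 [344.8, 129.9] [59, 94, 155] | 0.336 [345.8, 129.6] [57, 94, 154] |
```

```bash
python3 -m jog '[[[0.0184,0,0.0078,0,0,0],[0.0147,0,0.0062,0,0,0],[0.0046,0,0.002,0,0,0],[0,0,0,0,0,0]]]';python3 -m jog '[[[0.0018,0,0.0008,0,0,0],[0.0018,0,0.0008,0,0,0],[0,0,0,0,0,0]]]';python3 -m jog '[[[0.0018,0,0.0008,0,0,0],[0.0018,0,0.0008,0,0,0],[0,0,0,0,0,0]]]'; python3 -m jog '[[[0.0018,0,0.0008,0,0,0],[0.0009,0,0.0004,0,0,0],[0,0,0,0,0,0]]]'
```

```text
clock: 28.72
tool_pos: [0.5413, 0.2401, 0.0207]
eef_rot: [0.693, 0.693, 0.14, -0.14]
contact_force: [0.4, 0.6, -0.4]
opening: 0.002
finger_force: 0.0
clock: 29.1
tool_pos: [0.5416, 0.2437, 0.0207]
eef_rot: [0.693, 0.693, 0.141, -0.141]
contact_force: [0.5, -0.4, 0.3]
opening: 0.0
finger_force: 0.0
clock: 29.48
tool_pos: [0.5415, 0.2461, 0.0201]
eef_rot: [0.694, 0.693, 0.14, -0.14]
contact_force: [0.1, -5.0, 0.8]
opening: 0.007
finger_force: 2.0
clock: 29.85
tool_pos: [0.5415, 0.2465, 0.0193]
eef_rot: [0.694, 0.692, 0.138, -0.139]
contact_force: [0.1, -9.4, 2.8]
opening: 0.01
finger_force: 4.0
```

```bash
python3 -m jog '[[[-0.0046,0,-0.002,0,0,0],[-0.0184,0,-0.0078,0,0,0],[-0.0276,0,-0.0117,0,0,0],[-0.0276,0,-0.0117,0,0,0],[-0.0276,0,-0.0117,0,0,0],[0,0,0,0,0,0],[0,0,0,0,0,0],[0,0,0,0,0,0]]]'
python3 - <<'E'
from h import *
w=save('wrist','w18.png'); g=cv2.cvtColor(w['frame'],cv2.COLOR_RGB2GRAY)
e=np.diff(g[:,256].astype(int)); print(w['s']['tool_pos'],[(int(v),int(e[v]),wplane(w,256,v,.068)[1].round(4)) for v in np.nonzero(abs(e)>25)[0] if v<200])
a=save('scene','s18.png'); print([(c,s) for c,s,m in blobs(a,'red',20)],[(c,s) for c,s,m in blobs(a,'amber',80) if s[0]>200 and s[1]>100])
E
```

```text
clock: 30.85
tool_pos: [0.5414, 0.1379, 0.0212]
eef_rot: [0.692, 0.694, 0.141, -0.141]
contact_force: [-0.5, 0.3, -0.5]
opening: 0.006
finger_force: 0.0
[0.54142411 0.13794701 0.02118351] [(20, 31, np.float64(0.2389)), (21, 27, np.float64(0.2382)), (40, 38, np.float64(0.2263)), (41, 28, np.float64(0.2257))]
[([347.3, 145.4], [342, 142, 12, 7, 61])] [([345.1, 163.0], [334, 146, 21, 31, 422])]
```

```bash
python3 -c "
from plant import *
print(finish_job())"
```

```text
the job is handed in; nothing more can be done
None
```

The job is handed in at about 31 s on the robot's clock: the stopper is seated, the closed flask stands in the yellow well, and the drawer is pushed up against a firm stop that I took to be home. I measured about 5 mm between its front panel and the cabinet edge, so home rests on push force (9 N and 31 N without moving), no verdict came back, and I viewed 12 pictures against the limit of 10.

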